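# Weigh the centrifuge bucket

### The arm

A 7-joint arm with a two-finger parallel gripper is mounted at the origin on the work surface. World frame = base frame: x ahead of the robot, y to its left, z up, the work surface at z = 0. Lengths are in mm, angles in rad, forces in N, time in s.
With the tool pointing down it reaches from about 400 to 875 mm from the base axis. Payload 4.4 kg.
Tool frame: the origin (TCP) lies midway between the tips of the shut fingers; the grasp point (between the pads) lies 19 mm behind it; z points along the fingers, y is the line along which they close (so a half turn about z gives the same grasp; the last joint's range is limited). The gripper opens to 85 mm and grips with 20 to 120 N. Pads are 22 mm wide; open, the fingers measure 114 mm over their backs; the gripper's body (76 mm by 85 mm) begins 54 mm behind the grasp point. The pads swing forward as they close: fully open they stand 13 mm farther back than shut.
Start: joints at [-1.293, 0.628, 0.038, 1.517, -0.027, 0.996, -0.02], TCP at [219.07, 611.985, 231.313] pointing down, gripper open.
Joint ranges: [-3.06, 3.06], [-0.37, 2.12], [-1.25, 1.32], [0.18, 2.47], [-1.1, 4.24], [0.23, 1.98], [-2.94, 2.94]. Speed limits (rad/s): [2.57, 2.57, 3.14, 3.14, 3.14, 3.14, 3.14].

### API

Orientations are given as [roll, pitch, yaw] about the fixed x, y, z axes, in that order (R = Rz(yaw) Ry(pitch) Rx(roll)).
In Python, from cell import read_state, get_image, finish_job gives the robot as it stands.
- The arm moves only by the tool send_rows, never from a script. Its argument "series" is a list of rows, each an object of numbers: "ax", "ay", "az": the turn, a rotation vector about the tool's x, y, z in rad; "dx", "dy", "dz": the shift along the tool's x, y, z in cm; "hand": the closure, from 0 (fully open) to 1 (shut). In form: [{"ax": .., "ay": .., "az": .., "dx": .., "dy": .., "dz": .., "hand": ..}, ...]. A call has 1 to 10 rows; each row is the pose to reach, as a shift and turn from the pose commanded when the call began, along the tool's axes at that moment; what a row does not reach only later rows make up. A row lasts 1/10 s, in which the tool goes at most 50 mm and 8.59 degrees, less where a joint would pass 70% of its speed; a pose out of reach is approached as far as the arm can. A call with a gripper value outside its range is refused whole. The fingers move at their own pace and stop on an object; the grip force is fixed at half the most. Time passes only in rows, so rows that repeat a pose let the fingers close. It gives the time, the measured TCP pose, the force, the opening and the grip force at its end, in the units of the state.
- read_state(): the state, without advancing time (a new reading comes with each control period).
- get_image(name): name is "side" or "top" or "wrist"; returns a dict with "pixels" (400x640x3 uint8, red, green, blue), "mtx" (3x3 intrinsics, pixels), "R" (3x3) and "t" (3): a world point X has camera coordinates R X + t. Camera axes: x right, y down, z forward; pixel columns grow to the right and rows downward; lengths in mm; the calibration is good to about 2 mm. A picture is of the moment at which its call begins. There is no depth.
- finish_job(): hands the job in; it is judged then, once.
The state is a dict: "clock": time; "qpos": joint angles; "qd": joint speeds; "tau": joint torques, N m; "eef_pos": TCP position; "tool_rot": TCP orientation; "force": force on the tool from outside, world axes, zero at the start; "torque": the same for the moment, N m; "width": finger opening in mm; "gripper_force": force on a finger pad.
Only numpy, scipy, OpenCV 4.12 (cv2) and the standard library are available. Lean on these libraries where they do the work, as an engineer would, in place of code of your own. Each camera call takes 0.05 s, during which the arm holds its last target. There are 200 camera calls.

### The job

The loaded centrifuge bucket on the balance should weigh 300 g. Take the 200 g weight (red knob) and the 100 g weight (blue knob) from the board and stand both upright in the empty pan, setting them down gently, so that the beam comes to rest level with the bucket still in the other pan.

Things in the scene. Friction and masses are not known exactly. Their poses are not given: they have to be found in the camera images.
- w200_mid (a point): 200 g weight: upright brass cylinder, 30 mm diameter, 34 mm tall, red knob on top (19 x 14 mm); 48 mm in all. Point: its centre, 24 mm above its foot; z up its axis. Stands on a wooden board (180 mm square, 8 mm thick) with the 100 g, the 500 g (black knob, 40 mm wide, 62 tall) and the 50 g weight (yellow, 19 mm wide, 32 tall), in any order, about 90 mm apart.
- w100_mid (a point): 100 g weight: upright brass cylinder, 24 mm diameter, 26 mm tall, with a narrower blue knob on top (15 mm diameter, 14 mm tall); 40 mm tall in all. Point: its centre, 20 mm above its foot; z points up its axis. Starts on the same board.
- weights_pan_floor (a point): Floor centre of the empty steel pan (the one nearer the weights): flat floor 138 mm across, rim 7 mm higher. z up, y along the beam away from the bucket. The pan always stays level; floor 97 mm above the table at the start, 81 mm with the beam level. It stays up until both weights are in (or pressed over 2 N). The other pan, 260 mm away, holds the loose 300 g bucket (58 mm wide, 106 tall).
- beam (a joint): Tilt of the balance beam, rad: 0 level, positive when the bucket's pan is low and the empty pan high. Starts at the stop, +0.12; the other stop is -0.12. Sprung towards level: 10 g too much in one pan tilts it about 0.021 rad. Settles in about 1 s. Where a weight stands in its pan makes no difference.
There are look-alikes about, which are no part of the job. Leave any orange look-alike of the part that bears w200_mid alone. Leave any purple look-alike of the part that bears w100_mid alone.

How it is judged (in metres and radians):
At the end, for the whole second after the job is handed in: Both the 200 g and the 100 g weights stand upright (within 10 degrees) on the floor of the pan that was empty, centres within 62 mm of the pan's centre, and the beam is at rest within 0.04 rad (2.3 degrees) of level, which needs the bucket alone in the other pan (horizontal distance between each of w200_mid, w100_mid and weights_pan_floor below 0.062 m and z of w200_mid in the frame of weights_pan_floor between 0.016 and 0.032 m and angle between each of w200_mid, w100_mid's own z axis and vertical below 0.17 rad and z of w100_mid in the frame of weights_pan_floor between 0.012 and 0.028 m and value of joint beam between -0.04 and 0.04 rad and velocity of joint beam between -0.1 and 0.1 rad/s); the robot touches nothing.
It fails at once if a weight is dropped or rammed into the pan, so that the beam is thrown over at more than 1.35 rad/s (a fall of some 25 mm) (velocity of joint beam below -1.35 rad/s).
It also fails if it takes over 64 s, if anything falls off the work surface, if the arm or the gripper's body presses on something with over 40 N, if the wrist force passes 120 N, or if a joint passes its speed limit or range.

## Working session

There is one attempt and no reset: what is moved stays moved. The work goes in short steps, Python scripts to look and compute and a tool call to move; the robot and the scene stay as the last step left them, time stands still between calls to the robot, and variables do not carry over. Pictures are saved under pics/ and viewed, at most 10 in all, crops included, and the job is handed in when it is done.

Besides the shell and the picture viewer there is one more tool, called after "Request:" as name(argument=value, ...) on one line, values as JSON. send_rows: Moves the arm, as the interface text tells. Its arguments: {"type":"object","properties":{"series":{"type":"array","items":{"type":"object","properties":{"ax":{"type":"number"},"ay":{"type":"number"},"az":{"type":"number"},"dx":{"type":"number"},"dy":{"type":"number"},"dz":{"type":"number"},"hand":{"type":"number"}}}}},"required":["series"]}

```bash
mkdir -p pics; cat > h.py <<'E'
import numpy as np, cv2
from cell import read_state, get_image, finish_job
def snap(n,f=None):
    d=get_image(n)
    if f: cv2.imwrite('pics/'+f,d['pixels'][:,:,::-1])
    return d
def ray(d,u,v):
    R=np.array(d['R']);t=np.array(d['t']).ravel();K=np.array(d['mtx'])
    return -R.T@t, R.T@np.linalg.solve(K,[u,v,1.])
def onz(d,u,v,z):
    o,r=ray(d,u,v); return o+r*(z-o[2])/r[2]
def tri(p):
    A=0;b=0
    for d,u,v in p:
        o,r=ray(d,u,v);r=r/np.linalg.norm(r);M=np.eye(3)-np.outer(r,r);A=A+M;b=b+M@o
    return np.linalg.solve(A,b)
E
python3 - <<'E'
from h import *
a=snap('top','top.png');b=snap('side','side.png')
for d in(a,b): print(np.round(ray(d,320,200),2).tolist(),d['mtx'][0][0])
s=read_state();print(s['eef_pos'],s['tool_rot'],s['clock'],s['width'])
E
```

```text
[[464.04, 82.67, 1044.91], [0.08, -0.03, -1.0]] 406.1118039630233
[[418.91, 757.34, 689.97], [0.11, -0.75, -0.66]] 503.4287430461536
[218.87070173 611.45424026 230.48033874] [-3.13987834e+00  1.10847851e-05  2.79777160e+00] 0.1 85.36504730690393
```

View pics/top.png

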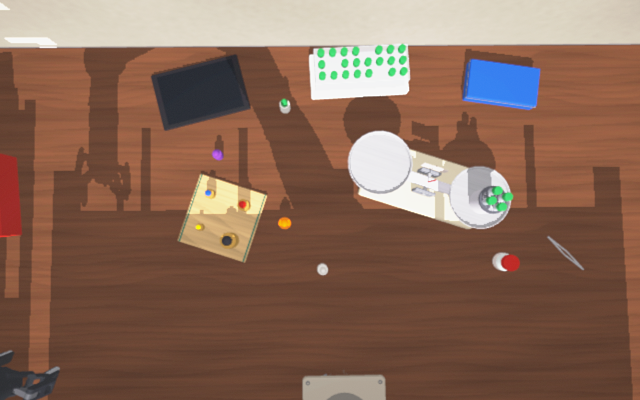

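View pics/side.png

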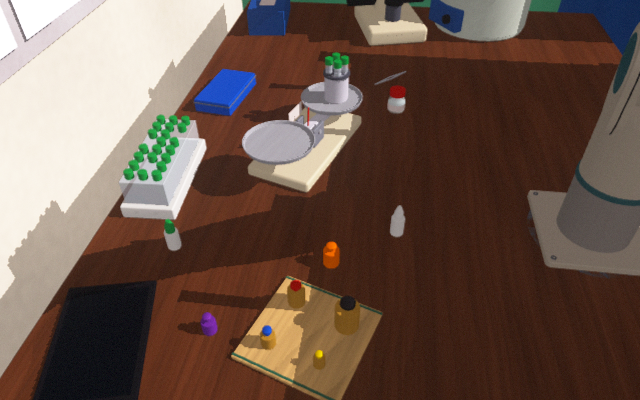

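Top view: red knob (244,204), blue (210,193), black (227,240) and yellow (198,227) stand on the board. The orange look-alike (285,223) and the purple one (217,155) stand off it. The empty pan is at (380,162) and the bucket's pan at (480,197). Side view: red (296,286), blue (267,330), orange (331,250), purple (208,323), empty pan (279,141). The red and blue knobs on brass bodies on the board fit the description, so I'll measure those and confirm them in a crop.

```bash
python3 - <<'E'
from h import *
a=snap('top');b=snap('side')
def blob(d,h0,h1,box):
    x0,y0,x1,y1=box
    hsv=cv2.cvtColor(d['pixels'],cv2.COLOR_RGB2HSV)[y0:y1,x0:x1].astype(int)
    H=(hsv[...,0]+30)%180
    m=((H>=h0)&(H<=h1)&(hsv[...,1]>170)&(hsv[...,2]>90)).astype(np.uint8)
    n,l,s,c=cv2.connectedComponentsWithStats(m); k=1+np.argmax(s[1:,4])
    return c[k]+[x0,y0],s[k].tolist()
for nm,h,bt,bs,z in(('red',(24,33),(232,194,256,214),(280,272,312,310),49),('blue',(130,155),(200,184,220,204),(255,318,280,350),41)):
    p,s1=blob(a,*h,bt);q,s2=blob(b,*h,bs)
    print(nm,p.round(1),s1,q.round(1),s2,'top z',onz(a,*p,z).round(1),'side z',onz(b,*q,z).round(1),'tri',tri([(a,*p),(b,*q)]).round(1))
# pan
im=a['pixels'];hsv=cv2.cvtColor(im,cv2.COLOR_RGB2HSV)
m=((hsv[...,1]<45)&(hsv[...,2]>110)).astype(np.uint8);m[:,:335]=0;m[:120]=0;m[205:]=0;m[:,420:]=0
m=cv2.morphologyEx(m,cv2.MORPH_OPEN,np.ones((25,25)))
c=max(cv2.findContours(m,0,1)[0],key=cv2.contourArea);e=cv2.fitEllipse(c)
print(e,onz(a,*e[0],104).round(1),onz(a,*(np.array(e[0])+[e[1][0]/2,0]),104).round(1))
g=cv2.cvtColor(im,cv2.COLOR_RGB2GRAY)
print(cv2.HoughCircles(g,cv2.HOUGH_GRADIENT,1.5,60,param1=100,param2=30,minRadius=26,maxRadius=38))
A=cv2.resize(im[140:260,170:300],None,fx=3,fy=3,interpolation=2);B=cv2.resize(b['pixels'][230:390,190:390],None,fx=2,fy=2)
o=np.zeros((360,790,3),np.uint8);o[:,:390]=A;o[:320,390:]=B
cv2.imwrite('pics/crop.png',o[:,:,::-1])
E
```

```text
red [241.7 203.9] [7, 8, 6, 5, 26] [295.4 284.9] [11, 8, 10, 11, 81] top z [532.7 246.4  49. ] side z [533.2 242.4  49. ] tri [532.5 245.7  53.2]
blue [207.5 192.5] [6, 7, 4, 4, 12] [266.6 330.2] [8, 8, 8, 10, 62] top z [562.4 332.1  41. ] side z [563.  328.4  41. ] tri [562.  331.1  45.1]
((385.2011413574219, 169.22731018066406), (63.5439567565918, 83.39696502685547), 138.7704620361328) [606.8 -97.7 104. ] [ 606.1 -172.3  104. ]
[[[378.75 162.75  32.15]
  [479.25 197.25  32.15]]]
```

View pics/crop.png

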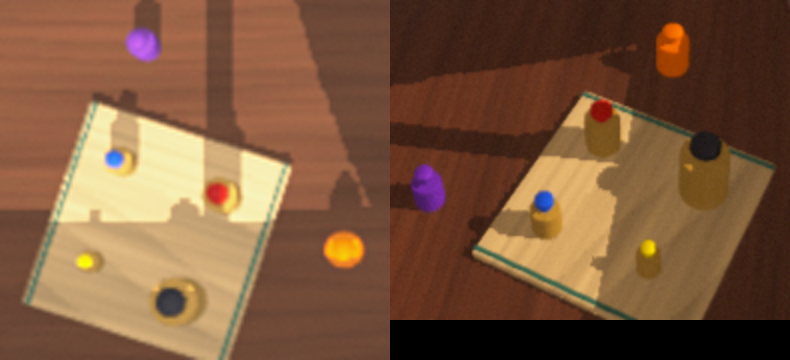

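The crop shows the red-knob and blue-knob brass weights upright on the board. The plain orange and purple look-alikes stand off it. The sizes and heights agree between views (residual about 4 mm in z, because the mask only covers the lit knob tops). The gripper's closing axis is already aligned with the board, so I'll move above the red weight.

Request:
send_rows(series=[{"dx": -41.9,"dy": -23.9,"dz": 11.1,"hand": 0.2},{"dx": -41.9,"dy": -23.9,"dz": 11.1,"hand": 0.2},{"dx": -41.9,"dy": -23.9,"dz": 11.1,"hand": 0.2},{"dx": -41.9,"dy": -23.9,"dz": 11.1,"hand": 0.2},{"dx": -41.9,"dy": -23.9,"dz": 11.1,"hand": 0.2},{"dx": -41.9,"dy": -23.9,"dz": 11.1,"hand": 0.2},{"dx": -41.9,"dy": -23.9,"dz": 11.1,"hand": 0.2},{"dx": -41.9,"dy": -23.9,"dz": 11.1,"hand": 0.2},{"dx": -41.9,"dy": -23.9,"dz": 11.1,"hand": 0.2},{"dx": -41.9,"dy": -23.9,"dz": 11.1,"hand": 0.2}])

```text
invalid input at $.series[0]: expected keys ax, ay, az, dx, dy, dz, hand
```

Request:
send_rows(series=[{"hand": 0.2},{"hand": 0.2},{"hand": 0.2}])

```text
invalid input at $.series[0]: expected keys ax, ay, az, dx, dy, dz, hand
```

```bash
cat >> h.py <<'E'
def go(*T):
    s=read_state();r,p,y=s['tool_rot']
    from scipy.spatial.transform import Rotation as Ro
    M=Ro.from_euler('xyz',[r,p,y]).as_matrix()
    print('pos',np.round(s['eef_pos'],1),'rot',np.round(s['tool_rot'],3),'F',np.round(s['force'],1),'w',round(s['width'],1),'t',round(s['clock'],2))
    for t in T: print(t,'-> cm',np.round(M.T@(np.array(t)-s['eef_pos'])/10,2))
E
python3 - <<'E'
from h import *
w=snap('wrist','wrist1.png');a=snap('top')
print('pan',onz(a,378.75,162.75,104).round(1),onz(a,379-32.15,162.75,104).round(1),'bucketpan',onz(a,479.25,197.25,88).round(1))
K=np.array(w['mtx']);
for p in([532.5,245.5,56],[562,331,48]):
    c=np.array(w['R'])@p+np.array(w['t']).ravel();q=K@c;print(q[:2]/q[2])
go((532.5,245.5,12))
E
```

```text
pan [622.2 -82.9 104. ] [622.9  -8.1 104. ] bucketpan [ 540.1 -323.4   88. ]
[169.17995038 446.24116831]
[228.95763166 440.17535953]
pos [219.  611.8 231. ] rot [-3.141 -0.     2.798] F [ 0.1  0.3 -0.3] w 85.5 t 0.3
(532.5, 245.5, 12) -> cm [-41.86 -23.9   21.91]
```

View pics/wrist1.png

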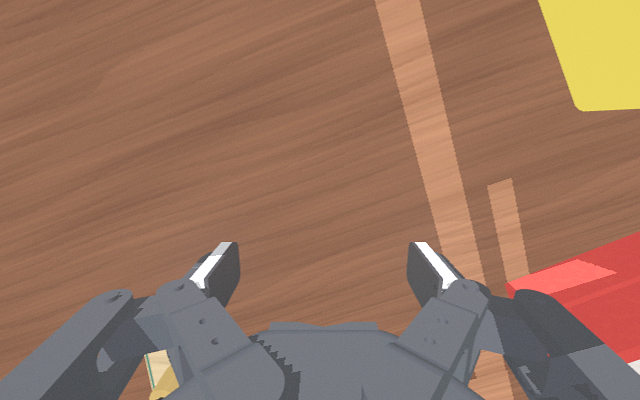

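The wrist view at the start shows only table and fingers: every key is required, so the move was refused. Resending with all keys.

Request:
send_rows(series=[{"ax": 0,"ay": 0,"az": 0,"dx": -41.9,"dy": -23.9,"dz": 11.1,"hand": 0.2},{"ax": 0,"ay": 0,"az": 0,"dx": -41.9,"dy": -23.9,"dz": 11.1,"hand": 0.2},{"ax": 0,"ay": 0,"az": 0,"dx": -41.9,"dy": -23.9,"dz": 11.1,"hand": 0.2},{"ax": 0,"ay": 0,"az": 0,"dx": -41.9,"dy": -23.9,"dz": 11.1,"hand": 0.2},{"ax": 0,"ay": 0,"az": 0,"dx": -41.9,"dy": -23.9,"dz": 11.1,"hand": 0.2},{"ax": 0,"ay": 0,"az": 0,"dx": -41.9,"dy": -23.9,"dz": 11.1,"hand": 0.2},{"ax": 0,"ay": 0,"az": 0,"dx": -41.9,"dy": -23.9,"dz": 11.1,"hand": 0.2},{"ax": 0,"ay": 0,"az": 0,"dx": -41.9,"dy": -23.9,"dz": 11.1,"hand": 0.2},{"ax": 0,"ay": 0,"az": 0,"dx": -41.9,"dy": -23.9,"dz": 11.1,"hand": 0.2},{"ax": 0,"ay": 0,"az": 0,"dx": -41.9,"dy": -23.9,"dz": 11.1,"hand": 0.2}])

```text
clock: 1.3
eef_pos: [534.5, 243.4, 119.9]
tool_rot: [-3.141, 0.001, 2.797]
force: [0.4, 1.2, -1.0]
width: 67.8
gripper_force: 0.0
```

Request:
send_rows(series=[{"ax": 0,"ay": 0,"az": 0,"dx": 0,"dy": 0,"dz": 0,"hand": 0.2},{"ax": 0,"ay": 0,"az": 0,"dx": 0,"dy": 0,"dz": 0,"hand": 0.2},{"ax": 0,"ay": 0,"az": 0,"dx": 0,"dy": 0,"dz": 0,"hand": 0.2}])

```text
clock: 1.6
eef_pos: [532.2, 247.3, 120.4]
tool_rot: [3.141, -0.001, 2.799]
force: [-1.2, 0.6, 0.4]
width: 68.2
gripper_force: 0.0
```

```bash
python3 - <<'E'
from h import *
w=snap('wrist','wrist2.png')
K=np.array(w['mtx'])
for p in([532.5,245.5,56],[562,331,48]):
    c=np.array(w['R'])@p+np.array(w['t']).ravel();q=K@c;print(q[:2]/q[2])
go((532.5,245.5,12))
E
```

```text
[320.59990677 211.68166117]
[432.52030123 207.59320237]
pos [532.  247.7 120.6] rot [ 3.140e+00 -1.000e-03  2.801e+00] F [0.3 0.2 0.1] w 68.5 t 1.65
(532.5, 245.5, 12) -> cm [-0.13 -0.21 10.86]
```

View pics/wrist2.png

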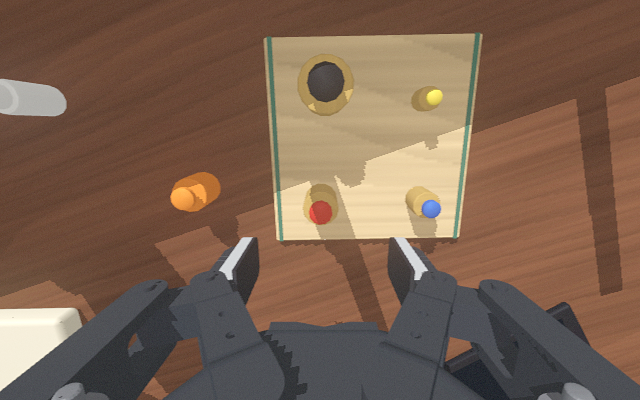

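The wrist view has the red knob at (320,212) and blue at (431,209), within 1–2 px of my projected points. Descending on red.

Request:
send_rows(series=[{"ax": 0,"ay": 0,"az": 0,"dx": 0,"dy": 0,"dz": 2.5,"hand": 0.2},{"ax": 0,"ay": 0,"az": 0,"dx": 0,"dy": 0,"dz": 5,"hand": 0.2},{"ax": 0,"ay": 0,"az": 0,"dx": 0,"dy": 0,"dz": 7.5,"hand": 0.2},{"ax": 0,"ay": 0,"az": 0,"dx": 0,"dy": 0,"dz": 9.5,"hand": 0.2},{"ax": 0,"ay": 0,"az": 0,"dx": 0,"dy": 0,"dz": 10.5,"hand": 0.2},{"ax": 0,"ay": 0,"az": 0,"dx": 0,"dy": 0,"dz": 10.6,"hand": 0.2},{"ax": 0,"ay": 0,"az": 0,"dx": 0,"dy": 0,"dz": 10.6,"hand": 0.2},{"ax": 0,"ay": 0,"az": 0,"dx": 0,"dy": 0,"dz": 10.6,"hand": 0.2}])

```text
clock: 2.45
eef_pos: [533.6, 246.4, 15.4]
tool_rot: [3.14, 0.001, 2.798]
force: [-0.1, -0.1, -0.6]
width: 68.1
gripper_force: 0.0
```

```bash
python3 - <<'E'
from h import *
go((532.5,245.5,12))
E
```

```text
pos [533.6 246.4  15.4] rot [3.140e+00 1.000e-03 2.798e+00] F [-0.1 -0.1 -0.6] w 68.1 t 2.45
(532.5, 245.5, 12) -> cm [ 0.08 -0.13  0.34]
```

Request:
send_rows(series=[{"ax": 0,"ay": 0,"az": 0,"dx": 0,"dy": -0.1,"dz": 0.2,"hand": 0.2},{"ax": 0,"ay": 0,"az": 0,"dx": 0,"dy": -0.1,"dz": 0.2,"hand": 1},{"ax": 0,"ay": 0,"az": 0,"dx": 0,"dy": -0.1,"dz": 0.2,"hand": 1},{"ax": 0,"ay": 0,"az": 0,"dx": 0,"dy": -0.1,"dz": 0.2,"hand": 1},{"ax": 0,"ay": 0,"az": 0,"dx": 0,"dy": -0.1,"dz": 0.2,"hand": 1},{"ax": 0,"ay": 0,"az": 0,"dx": 0,"dy": -0.1,"dz": 0.2,"hand": 1},{"ax": 0,"ay": 0,"az": 0,"dx": 0,"dy": -0.1,"dz": 0.2,"hand": 1},{"ax": 0,"ay": 0,"az": 0,"dx": 0,"dy": -0.1,"dz": 0.2,"hand": 1},{"ax": 0,"ay": 0,"az": 0,"dx": 0,"dy": -0.1,"dz": 0.2,"hand": 1},{"ax": 0,"ay": 0,"az": 0,"dx": 0,"dy": -0.1,"dz": 0.2,"hand": 1}])

```text
clock: 3.45
eef_pos: [532.9, 244.9, 12.8]
tool_rot: [3.141, 0.0, 2.798]
force: [0.1, -0.9, 6.0]
width: 28.1
gripper_force: 59.0
```

```bash
python3 - <<'E'
from h import *
go((653,-94,190),(591,-72,190))
E
```

```text
pos [532.9 244.9  12.8] rot [3.141 0.    2.798] F [ 0.1 -0.9  6. ] w 28.1 t 3.45
(653, -94, 190) -> cm [-22.74 -27.85 -17.72]
(591, -72, 190) -> cm [-16.16 -27.87 -17.73]
```

Request:
send_rows(series=[{"ax": 0,"ay": 0,"az": 0,"dx": 0,"dy": 0,"dz": -3,"hand": 1},{"ax": 0,"ay": 0,"az": 0,"dx": 0,"dy": 0,"dz": -7,"hand": 1},{"ax": 0,"ay": 0,"az": 0,"dx": 0,"dy": 0,"dz": -11,"hand": 1},{"ax": 0,"ay": 0,"az": 0,"dx": 0,"dy": 0,"dz": -15,"hand": 1},{"ax": 0,"ay": 0,"az": 0,"dx": -1.5,"dy": -2,"dz": -17.7,"hand": 1},{"ax": 0,"ay": 0,"az": 0,"dx": -4,"dy": -5,"dz": -17.7,"hand": 1},{"ax": 0,"ay": 0,"az": 0,"dx": -7,"dy": -8.5,"dz": -17.7,"hand": 1},{"ax": 0,"ay": 0,"az": 0,"dx": -10,"dy": -12,"dz": -17.7,"hand": 1},{"ax": 0,"ay": 0,"az": 0,"dx": -13,"dy": -15.5,"dz": -17.7,"hand": 1},{"ax": 0,"ay": 0,"az": 0,"dx": -16,"dy": -19,"dz": -17.7,"hand": 1}])

```text
clock: 4.45
eef_pos: [619.1, 10.2, 188.6]
tool_rot: [-3.141, -0.001, 2.798]
force: [1.2, 0.3, -1.7]
width: 28.4
gripper_force: 59.5
```

Request:
send_rows(series=[{"ax": 0,"ay": 0,"az": 0,"dx": -2.7,"dy": -3.5,"dz": 0,"hand": 1},{"ax": 0,"ay": 0,"az": 0,"dx": -5,"dy": -6.5,"dz": 0,"hand": 1},{"ax": 0,"ay": 0,"az": 0,"dx": -6.3,"dy": -8.3,"dz": 0,"hand": 1},{"ax": 0,"ay": 0,"az": 0,"dx": -6.7,"dy": -8.8,"dz": 0,"hand": 1},{"ax": 0,"ay": 0,"az": 0,"dx": -6.7,"dy": -8.8,"dz": 0,"hand": 1},{"ax": 0,"ay": 0,"az": 0,"dx": -6.7,"dy": -8.8,"dz": 0,"hand": 1},{"ax": 0,"ay": 0,"az": 0,"dx": -6.7,"dy": -8.8,"dz": 0,"hand": 1}])

```text
clock: 5.15
eef_pos: [652.4, -90.6, 189.2]
tool_rot: [3.14, -0.001, 2.801]
force: [-0.7, -1.0, -2.5]
width: 28.4
gripper_force: 59.6
```

```bash
python3 - <<'E'
from h import *
b=snap('side');w=snap('wrist')
o=np.zeros((400,800,3),np.uint8);o[:,:400]=cv2.resize(b['pixels'][40:240,200:400],None,fx=2,fy=2);o[:250,400:]=cv2.resize(w['pixels'],(400,250))
cv2.imwrite('pics/s3.png',o[:,:,::-1])
go((652,-94,106))
E
```

```text
pos [652.6 -91.4 189.4] rot [ 3.141 -0.     2.8  ] F [ 0.   0.4 -0.8] w 28.6 t 5.25
(652, -94, 106) -> cm [-0.04 -0.27  8.34]
```

View pics/s3.png

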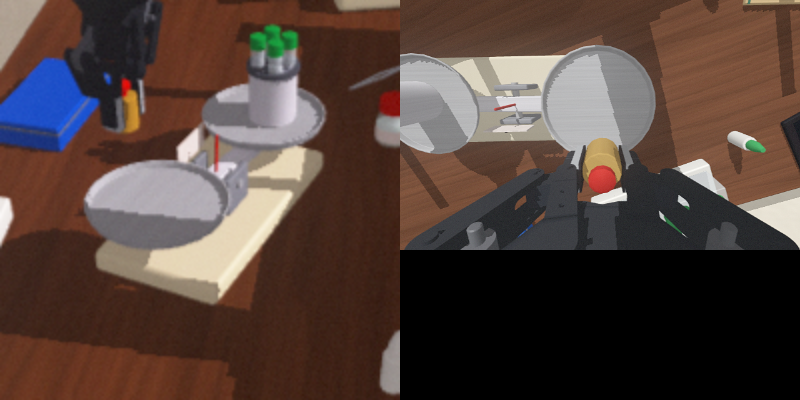

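Side view: the weight hangs upright in the gripper by the pan. Wrist view: pan centre near full-image (317,162). Cross-checking the pan centre while starting down.

```bash
python3 - <<'E'
from h import *
w=snap('wrist');b=snap('side')
print(onz(w,317,162,104).round(1),onz(w,(545-400)*1.6,101*1.6,104).round(1),onz(w,(656-400)*1.6,101*1.6,104).round(1),'side',onz(b,278.5,141.5,104).round(1))
go((652,-94,106))
E
```

```text
[618. -84. 104.] [ 594.3 -149.6  104. ] [643.1 -12.4 104. ] side [621.7 -78.4 104. ]
pos [652.6 -92.3 189.4] rot [ 3.141 -0.     2.799] F [ 0.4 -0.2 -1. ] w 28.3 t 5.35
(652, -94, 106) -> cm [-0.   -0.18  8.34]
```

Request:
send_rows(series=[{"ax": 0,"ay": 0,"az": 0,"dx": 0,"dy": 0,"dz": 2,"hand": 1},{"ax": 0,"ay": 0,"az": 0,"dx": 0,"dy": 0,"dz": 4,"hand": 1},{"ax": 0,"ay": 0,"az": 0,"dx": 0,"dy": 0,"dz": 5.5,"hand": 1},{"ax": 0,"ay": 0,"az": 0,"dx": 0,"dy": 0,"dz": 6.5,"hand": 1},{"ax": 0,"ay": 0,"az": 0,"dx": 0,"dy": 0,"dz": 6.5,"hand": 1}])

```text
clock: 5.85
eef_pos: [651.7, -93.2, 122.7]
tool_rot: [-3.141, -0.003, 2.798]
force: [-0.9, 0.1, -2.4]
width: 28.5
gripper_force: 59.5
```

Request:
send_rows(series=[{"ax": 0,"ay": 0,"az": 0,"dx": 0,"dy": 0,"dz": 0.8,"hand": 1},{"ax": 0,"ay": 0,"az": 0,"dx": 0,"dy": 0,"dz": 1.4,"hand": 1},{"ax": 0,"ay": 0,"az": 0,"dx": 0,"dy": 0,"dz": 1.7,"hand": 1},{"ax": 0,"ay": 0,"az": 0,"dx": 0,"dy": 0,"dz": 1.8,"hand": 1},{"ax": 0,"ay": 0,"az": 0,"dx": 0,"dy": 0,"dz": 1.8,"hand": 1},{"ax": 0,"ay": 0,"az": 0,"dx": 0,"dy": 0,"dz": 1.8,"hand": 1}])

```text
clock: 6.45
eef_pos: [652.9, -93.5, 106.6]
tool_rot: [3.141, 0.001, 2.798]
force: [-0.6, 0.5, -2.3]
width: 28.4
gripper_force: 59.6
```

Request:
send_rows(series=[{"ax": 0,"ay": 0,"az": 0,"dx": 0,"dy": 0,"dz": 0.1,"hand": 1},{"ax": 0,"ay": 0,"az": 0,"dx": 0,"dy": 0,"dz": 0.2,"hand": 1},{"ax": 0,"ay": 0,"az": 0,"dx": 0,"dy": 0,"dz": 0.2,"hand": 1}])

```text
clock: 6.75
eef_pos: [652.6, -93.5, 104.2]
tool_rot: [-3.142, -0.0, 2.798]
force: [-0.2, 0.9, -2.3]
width: 28.4
gripper_force: 59.6
```

Request:
send_rows(series=[{"ax": 0,"ay": 0,"az": 0,"dx": 0,"dy": 0,"dz": 0.1,"hand": 1},{"ax": 0,"ay": 0,"az": 0,"dx": 0,"dy": 0,"dz": 0.1,"hand": 1},{"ax": 0,"ay": 0,"az": 0,"dx": 0,"dy": 0,"dz": 0.1,"hand": 1}])

```text
clock: 7.05
eef_pos: [652.6, -93.5, 103.3]
tool_rot: [-3.142, -0.0, 2.798]
force: [0.6, 0.1, -1.1]
width: 28.4
gripper_force: 59.5
```

Request:
send_rows(series=[{"ax": 0,"ay": 0,"az": 0,"dx": 0,"dy": 0,"dz": 0.1,"hand": 1},{"ax": 0,"ay": 0,"az": 0,"dx": 0,"dy": 0,"dz": 0.1,"hand": 1},{"ax": 0,"ay": 0,"az": 0,"dx": 0,"dy": 0,"dz": 0.1,"hand": 1}])

```text
clock: 7.35
eef_pos: [652.6, -93.4, 102.2]
tool_rot: [-3.142, -0.0, 2.798]
force: [0.2, 0.7, -2.3]
width: 28.2
gripper_force: 59.6
```

Request:
send_rows(series=[{"ax": 0,"ay": 0,"az": 0,"dx": 0,"dy": 0,"dz": 0.1,"hand": 1},{"ax": 0,"ay": 0,"az": 0,"dx": 0,"dy": 0,"dz": 0.1,"hand": 1},{"ax": 0,"ay": 0,"az": 0,"dx": 0,"dy": 0,"dz": 0.1,"hand": 1}])

```text
clock: 7.65
eef_pos: [652.8, -93.5, 101.4]
tool_rot: [3.142, 0.0, 2.798]
force: [0.1, -0.5, -1.5]
width: 28.5
gripper_force: 59.6
```

```bash
python3 - <<'E'
from h import *
b=snap('side');a=snap('top')
o=np.zeros((480,800,3),np.uint8);o[:,:400]=cv2.resize(b['pixels'][90:186,240:320],(400,480),interpolation=2);o[:400,400:]=cv2.resize(a['pixels'][112:212,330:430],(400,400),interpolation=2)
cv2.imwrite('pics/s4.png',o[:,:,::-1]);go()
E
```

```text
pos [652.8 -93.5 101.4] rot [3.142 0.    2.798] F [ 0.4  0.2 -1.8] w 28.5 t 7.75
```

View pics/s4.png

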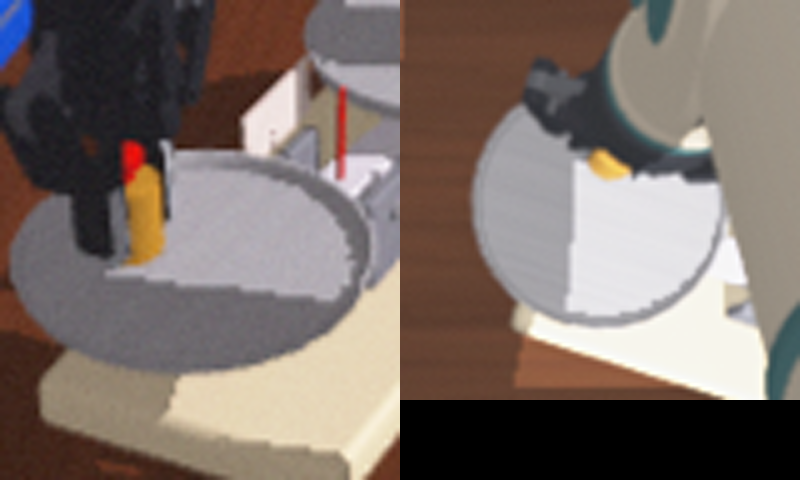

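Side crop: the weight is well inside the pan, its foot at or just above the floor. The wrist force still shows its full weight, so I'll go down another millimetre at a time.

Request:
send_rows(series=[{"ax": 0,"ay": 0,"az": 0,"dx": 0,"dy": 0,"dz": 0.1,"hand": 1},{"ax": 0,"ay": 0,"az": 0,"dx": 0,"dy": 0,"dz": 0.1,"hand": 1},{"ax": 0,"ay": 0,"az": 0,"dx": 0,"dy": 0,"dz": 0.1,"hand": 1}])

```text
clock: 8.05
eef_pos: [652.8, -93.4, 100.5]
tool_rot: [3.141, 0.0, 2.798]
force: [-1.2, 0.2, 1.5]
width: 28.1
gripper_force: 59.6
```

Request:
send_rows(series=[{"ax": 0,"ay": 0,"az": 0,"dx": 0,"dy": 0,"dz": 0.1,"hand": 1},{"ax": 0,"ay": 0,"az": 0,"dx": 0,"dy": 0,"dz": 0.1,"hand": 1},{"ax": 0,"ay": 0,"az": 0,"dx": 0,"dy": 0,"dz": 0.1,"hand": 1}])

```text
clock: 8.35
eef_pos: [652.9, -93.3, 99.3]
tool_rot: [3.141, 0.0, 2.798]
force: [-0.7, 1.8, 0.3]
width: 28.5
gripper_force: 59.6
```

Contact: the force has changed sign. Opening partly, waiting, then rising.

Request:
send_rows(series=[{"ax": 0,"ay": 0,"az": 0,"dx": 0,"dy": 0,"dz": -0.05,"hand": 0.4},{"ax": 0,"ay": 0,"az": 0,"dx": 0,"dy": 0,"dz": -0.1,"hand": 0.4},{"ax": 0,"ay": 0,"az": 0,"dx": 0,"dy": 0,"dz": -0.1,"hand": 0.4},{"ax": 0,"ay": 0,"az": 0,"dx": 0,"dy": 0,"dz": -0.1,"hand": 0.4},{"ax": 0,"ay": 0,"az": 0,"dx": 0,"dy": 0,"dz": -0.1,"hand": 0.4},{"ax": 0,"ay": 0,"az": 0,"dx": 0,"dy": 0,"dz": -1,"hand": 0.4},{"ax": 0,"ay": 0,"az": 0,"dx": 0,"dy": 0,"dz": -3,"hand": 0.4},{"ax": 0,"ay": 0,"az": 0,"dx": 0,"dy": 0,"dz": -6,"hand": 0.4},{"ax": 0,"ay": 0,"az": 0,"dx": 0,"dy": 0,"dz": -9,"hand": 0.2},{"ax": 0,"ay": 0,"az": 0,"dx": 0,"dy": 0,"dz": -9,"hand": 0.2}])

```text
clock: 9.35
eef_pos: [655.9, -93.9, 194.8]
tool_rot: [3.139, 0.009, 2.798]
force: [1.0, 0.2, 0.4]
width: 68.6
gripper_force: 0.0
```

```bash
python3 - <<'E'
from h import *
go((562,330.5,190),(562,330.5,11))
E
```

```text
pos [655.9 -93.9 194.8] rot [3.139 0.009 2.798] F [1.  0.2 0.4] w 68.6 t 9.35
(562, 330.5, 190) -> cm [23.15 36.78  0.35]
(562, 330.5, 11) -> cm [23.32 36.74 18.25]
```

Request:
send_rows(series=[{"ax": 0,"ay": 0,"az": 0,"dx": 1.5,"dy": 2.5,"dz": 0,"hand": 0.2},{"ax": 0,"ay": 0,"az": 0,"dx": 4.1,"dy": 6.6,"dz": 0,"hand": 0.2},{"ax": 0,"ay": 0,"az": 0,"dx": 6.7,"dy": 10.8,"dz": 0,"hand": 0.2},{"ax": 0,"ay": 0,"az": 0,"dx": 9.3,"dy": 15,"dz": 0,"hand": 0.2},{"ax": 0,"ay": 0,"az": 0,"dx": 11.9,"dy": 19.2,"dz": 0,"hand": 0.2},{"ax": 0,"ay": 0,"az": 0,"dx": 14.5,"dy": 23.4,"dz": 0,"hand": 0.2},{"ax": 0,"ay": 0,"az": 0,"dx": 17.1,"dy": 27.5,"dz": 0,"hand": 0.2},{"ax": 0,"ay": 0,"az": 0,"dx": 19.7,"dy": 31.7,"dz": 2,"hand": 0.2},{"ax": 0,"ay": 0,"az": 0,"dx": 21.8,"dy": 35.1,"dz": 5,"hand": 0.2},{"ax": 0,"ay": 0,"az": 0,"dx": 22.9,"dy": 36.8,"dz": 8,"hand": 0.2}])

```text
clock: 10.35
eef_pos: [559.6, 335.9, 109.3]
tool_rot: [3.137, -0.0, 2.803]
force: [0.4, 0.4, 0.6]
width: 68.3
gripper_force: 0.0
```

Request:
send_rows(series=[{"ax": 0,"ay": 0,"az": 0,"dx": 0,"dy": 0,"dz": 0,"hand": 0.2},{"ax": 0,"ay": 0,"az": 0,"dx": 0,"dy": 0,"dz": 0,"hand": 0.2},{"ax": 0,"ay": 0,"az": 0,"dx": 0,"dy": 0,"dz": 0,"hand": 0.2},{"ax": 0,"ay": 0,"az": 0,"dx": 0,"dy": 0,"dz": 0,"hand": 0.2}])

```text
clock: 10.75
eef_pos: [562.9, 328.6, 110.9]
tool_rot: [3.14, 0.002, 2.795]
force: [-0.8, 0.9, -0.8]
width: 68.4
gripper_force: 0.0
```

```bash
python3 - <<'E'
from h import *
w=snap('wrist');b=snap('side');a=snap('top')
o=np.zeros((480,800,3),np.uint8);o[:,:400]=cv2.resize(b['pixels'][90:186,240:320],(400,480),interpolation=2);o[:250,400:]=cv2.resize(w['pixels'],(400,250))
o[250:,400:]=cv2.resize(a['pixels'][120:212,330:490],(400,230))
cv2.imwrite('pics/s5.png',o[:,:,::-1])
hsv=cv2.cvtColor(w['pixels'],cv2.COLOR_RGB2HSV);m=cv2.inRange(hsv,(100,170,90),(125,255,255));m[280:]=0
n,l,s,c=cv2.connectedComponentsWithStats(m);k=1+np.argmax(s[1:,4]);print(c[k],s[k],onz(w,*c[k],46).round(1))
go((562,330.5,11))
E
```

```text
Traceback (most recent call last):
ValueError: attempt to get argmax of an empty sequence
```

View pics/s5.png

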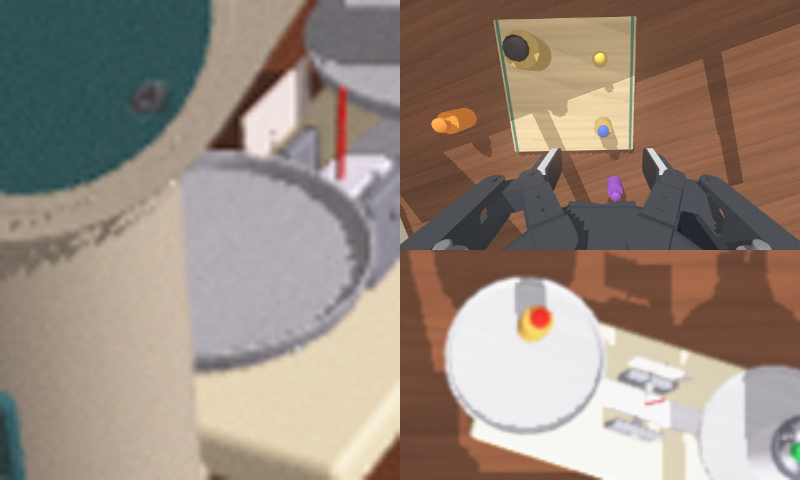

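Red stands upright in the pan (top view, lower-right crop at (540,320)). The wrist view has blue at full-image (325,210) on the board, and purple is behind, off the board and clear of the fingers.

```bash
python3 - <<'E'
from h import *
w=snap('wrist');p=w['pixels'].astype(int)
m=((p[...,2]>p[...,0]*1.4)&(p[...,2]>p[...,1]*1.2)&(p[...,2]>100)).astype(np.uint8);m[240:]=0
n,l,s,c=cv2.connectedComponentsWithStats(m);k=1+np.argmax(s[1:,4]);print(c[k],s[k],onz(w,*c[k],45).round(1))
go((562,330.5,11))
E
```

```text
[324.19391635 211.25095057] [316 202  18  19 263] [563.5 330.2  45. ]
pos [561.8 329.6 110.2] rot [3.141e+00 1.000e-03 2.797e+00] F [0.6 0.2 0.3] w 68.2 t 10.95
(562, 330.5, 11) -> cm [0.02 0.08 9.92]
```

Request:
send_rows(series=[{"ax": 0,"ay": 0,"az": 0,"dx": 0,"dy": 0.1,"dz": 2.5,"hand": 0.2},{"ax": 0,"ay": 0,"az": 0,"dx": 0,"dy": 0.1,"dz": 5,"hand": 0.2},{"ax": 0,"ay": 0,"az": 0,"dx": 0,"dy": 0.1,"dz": 7.5,"hand": 0.2},{"ax": 0,"ay": 0,"az": 0,"dx": 0,"dy": 0.1,"dz": 9,"hand": 0.2},{"ax": 0,"ay": 0,"az": 0,"dx": 0,"dy": 0.1,"dz": 9.5,"hand": 0.2},{"ax": 0,"ay": 0,"az": 0,"dx": 0,"dy": 0.1,"dz": 9.8,"hand": 0.2},{"ax": 0,"ay": 0,"az": 0,"dx": 0,"dy": 0.1,"dz": 9.8,"hand": 0.2},{"ax": 0,"ay": 0,"az": 0,"dx": 0,"dy": 0.1,"dz": 9.8,"hand": 0.2}])

```text
clock: 11.75
eef_pos: [562.2, 331.6, 12.4]
tool_rot: [3.14, 0.001, 2.798]
force: [-0.3, -0.6, -0.0]
width: 68.5
gripper_force: 0.0
```

Request:
send_rows(series=[{"ax": 0,"ay": 0,"az": 0,"dx": 0,"dy": 0,"dz": 0,"hand": 1},{"ax": 0,"ay": 0,"az": 0,"dx": 0,"dy": 0,"dz": 0,"hand": 1},{"ax": 0,"ay": 0,"az": 0,"dx": 0,"dy": 0,"dz": 0,"hand": 1},{"ax": 0,"ay": 0,"az": 0,"dx": 0,"dy": 0,"dz": 0,"hand": 1},{"ax": 0,"ay": 0,"az": 0,"dx": 0,"dy": 0,"dz": 0,"hand": 1},{"ax": 0,"ay": 0,"az": 0,"dx": 0,"dy": 0,"dz": 0,"hand": 1},{"ax": 0,"ay": 0,"az": 0,"dx": 0,"dy": 0,"dz": 0,"hand": 1},{"ax": 0,"ay": 0,"az": 0,"dx": 0,"dy": 0,"dz": 0,"hand": 1},{"ax": 0,"ay": 0,"az": 0,"dx": 0,"dy": 0,"dz": 0,"hand": 1}])

```text
clock: 12.65
eef_pos: [561.7, 331.3, 11.9]
tool_rot: [3.141, 0.0, 2.798]
force: [-1.4, -0.7, 5.5]
width: 21.9
gripper_force: 58.6
```

```bash
python3 - <<'E'
from h import *
go((592,-72,190))
E
```

```text
pos [561.7 331.3  11.9] rot [3.141 0.    2.798] F [-1.4 -0.7  5.5] w 21.9 t 12.65
(592, -72, 190) -> cm [-16.46 -36.94 -17.82]
```

Blue is gripped (width 22 + the earlier 2 mm bias = 24). Lifting and carrying.

Request:
send_rows(series=[{"ax": 0,"ay": 0,"az": 0,"dx": 0,"dy": 0,"dz": -3,"hand": 1},{"ax": 0,"ay": 0,"az": 0,"dx": 0,"dy": 0,"dz": -7,"hand": 1},{"ax": 0,"ay": 0,"az": 0,"dx": 0,"dy": 0,"dz": -11,"hand": 1},{"ax": 0,"ay": 0,"az": 0,"dx": 0,"dy": 0,"dz": -15,"hand": 1},{"ax": 0,"ay": 0,"az": 0,"dx": -1,"dy": -2,"dz": -17.8,"hand": 1},{"ax": 0,"ay": 0,"az": 0,"dx": -2.6,"dy": -5.8,"dz": -17.8,"hand": 1},{"ax": 0,"ay": 0,"az": 0,"dx": -4.5,"dy": -10,"dz": -17.8,"hand": 1},{"ax": 0,"ay": 0,"az": 0,"dx": -6.4,"dy": -14.3,"dz": -17.8,"hand": 1},{"ax": 0,"ay": 0,"az": 0,"dx": -8.3,"dy": -18.6,"dz": -17.8,"hand": 1},{"ax": 0,"ay": 0,"az": 0,"dx": -10.2,"dy": -22.9,"dz": -17.8,"hand": 1}])

```text
clock: 13.65
eef_pos: [579.8, 79.3, 188.9]
tool_rot: [-3.141, -0.001, 2.798]
force: [0.7, -0.1, -1.5]
width: 21.8
gripper_force: 58.9
```

Request:
send_rows(series=[{"ax": 0,"ay": 0,"az": 0,"dx": -1.8,"dy": -4,"dz": 0,"hand": 1},{"ax": 0,"ay": 0,"az": 0,"dx": -3.6,"dy": -8,"dz": 0,"hand": 1},{"ax": 0,"ay": 0,"az": 0,"dx": -5.2,"dy": -11.6,"dz": 0,"hand": 1},{"ax": 0,"ay": 0,"az": 0,"dx": -6,"dy": -13.5,"dz": 0,"hand": 1},{"ax": 0,"ay": 0,"az": 0,"dx": -6.3,"dy": -14,"dz": 0,"hand": 1},{"ax": 0,"ay": 0,"az": 0,"dx": -6.3,"dy": -14,"dz": 0,"hand": 1},{"ax": 0,"ay": 0,"az": 0,"dx": -6.3,"dy": -14,"dz": 0,"hand": 1},{"ax": 0,"ay": 0,"az": 0,"dx": -6.3,"dy": -14,"dz": 0,"hand": 1}])

```text
clock: 14.45
eef_pos: [592.5, -69.3, 189.2]
tool_rot: [3.14, -0.001, 2.801]
force: [0.1, -0.6, -1.0]
width: 22.3
gripper_force: 59.0
```

```bash
python3 - <<'E'
from h import *
snap('wrist','s6.png')
go((592,-72,110))
E
```

```text
pos [592.5 -69.6 189.3] rot [ 3.141 -0.     2.801] F [ 0.3  0.6 -1.7] w 21.9 t 14.5
(592, -72, 110) -> cm [-0.04 -0.25  7.92]
```

View pics/s6.png

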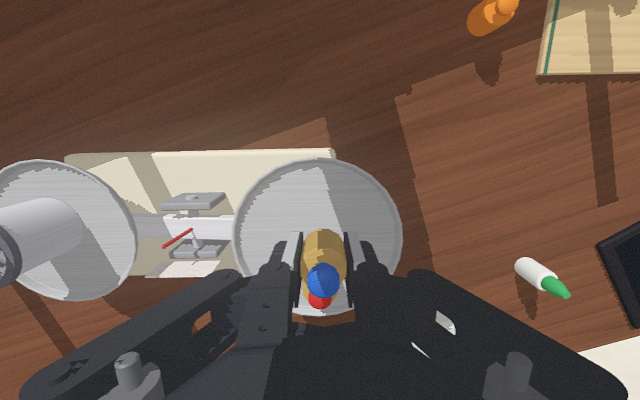

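Blue is held over the near half of the pan, with red standing behind it and clear. Lowering.

Request:
send_rows(series=[{"ax": 0,"ay": 0,"az": 0,"dx": 0,"dy": 0,"dz": 2,"hand": 1},{"ax": 0,"ay": 0,"az": 0,"dx": 0,"dy": 0,"dz": 4,"hand": 1},{"ax": 0,"ay": 0,"az": 0,"dx": 0,"dy": 0,"dz": 6,"hand": 1},{"ax": 0,"ay": 0,"az": 0,"dx": 0,"dy": 0,"dz": 7.2,"hand": 1},{"ax": 0,"ay": 0,"az": 0,"dx": 0,"dy": 0,"dz": 7.9,"hand": 1},{"ax": 0,"ay": 0,"az": 0,"dx": 0,"dy": 0,"dz": 8.2,"hand": 1},{"ax": 0,"ay": 0,"az": 0,"dx": 0,"dy": 0,"dz": 8.4,"hand": 1},{"ax": 0,"ay": 0,"az": 0,"dx": 0,"dy": 0,"dz": 8.5,"hand": 1},{"ax": 0,"ay": 0,"az": 0,"dx": 0,"dy": 0,"dz": 8.5,"hand": 1},{"ax": 0,"ay": 0,"az": 0,"dx": 0,"dy": 0,"dz": 8.5,"hand": 1}])

```text
clock: 15.5
eef_pos: [592.7, -71.9, 104.8]
tool_rot: [3.141, 0.001, 2.798]
force: [-0.1, -0.1, -1.3]
width: 21.8
gripper_force: 59.0
```

Request:
send_rows(series=[{"ax": 0,"ay": 0,"az": 0,"dx": 0,"dy": 0,"dz": 0.1,"hand": 1},{"ax": 0,"ay": 0,"az": 0,"dx": 0,"dy": 0,"dz": 0.2,"hand": 1},{"ax": 0,"ay": 0,"az": 0,"dx": 0,"dy": 0,"dz": 0.2,"hand": 1},{"ax": 0,"ay": 0,"az": 0,"dx": 0,"dy": 0,"dz": 0.2,"hand": 1}])

```text
clock: 15.9
eef_pos: [592.4, -71.9, 102.3]
tool_rot: [-3.142, -0.0, 2.798]
force: [0.6, 0.4, -0.4]
width: 21.8
gripper_force: 59.0
```

Request:
send_rows(series=[{"ax": 0,"ay": 0,"az": 0,"dx": 0,"dy": 0,"dz": 0.1,"hand": 1},{"ax": 0,"ay": 0,"az": 0,"dx": 0,"dy": 0,"dz": 0.15,"hand": 1},{"ax": 0,"ay": 0,"az": 0,"dx": 0,"dy": 0,"dz": 0.2,"hand": 1},{"ax": 0,"ay": 0,"az": 0,"dx": 0,"dy": 0,"dz": 0.2,"hand": 1}])

```text
clock: 16.3
eef_pos: [592.3, -71.9, 100.2]
tool_rot: [-3.142, -0.0, 2.798]
force: [0.2, 0.1, -1.2]
width: 22.2
gripper_force: 59.0
```

Request:
send_rows(series=[{"ax": 0,"ay": 0,"az": 0,"dx": 0,"dy": 0,"dz": 0.05,"hand": 1},{"ax": 0,"ay": 0,"az": 0,"dx": 0,"dy": 0,"dz": 0.1,"hand": 1},{"ax": 0,"ay": 0,"az": 0,"dx": 0,"dy": 0,"dz": 0.1,"hand": 1},{"ax": 0,"ay": 0,"az": 0,"dx": 0,"dy": 0,"dz": 0.1,"hand": 1}])

```text
clock: 16.7
eef_pos: [592.4, -71.8, 99.3]
tool_rot: [3.142, 0.0, 2.798]
force: [0.4, 0.5, -0.1]
width: 21.7
gripper_force: 59.0
```

```bash
python3 - <<'E'
from h import *
b=snap('side')
cv2.imwrite('pics/s7.png',cv2.resize(b['pixels'][70:186,235:371],None,fx=4,fy=4,interpolation=2)[:,:,::-1]);go()
E
```

```text
pos [592.4 -71.9  99.3] rot [3.142 0.    2.798] F [-0.  -0.1  0.4] w 22.1 t 16.75
```

View pics/s7.png

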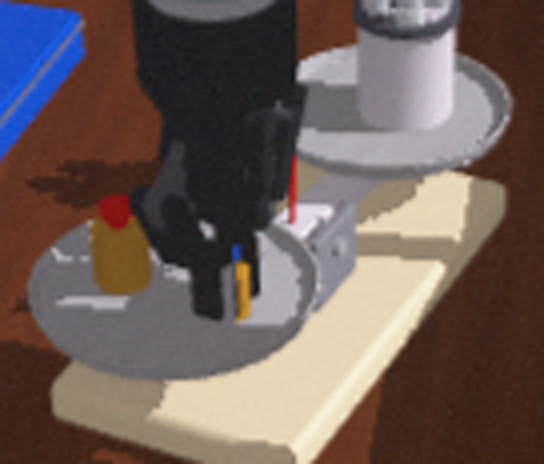

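Side crop: both weights are upright and blue's foot is at the floor (about (243,315)). Pressing slightly to confirm contact.

Request:
send_rows(series=[{"ax": 0,"ay": 0,"az": 0,"dx": 0,"dy": 0,"dz": 0.1,"hand": 1},{"ax": 0,"ay": 0,"az": 0,"dx": 0,"dy": 0,"dz": 0.1,"hand": 1},{"ax": 0,"ay": 0,"az": 0,"dx": 0,"dy": 0,"dz": 0.1,"hand": 1}])

```text
clock: 17.05
eef_pos: [592.4, -71.9, 98.3]
tool_rot: [3.142, 0.0, 2.798]
force: [0.0, 0.6, -0.9]
width: 21.9
gripper_force: 59.0
```

Request:
send_rows(series=[{"ax": 0,"ay": 0,"az": 0,"dx": 0,"dy": 0,"dz": 0.1,"hand": 1},{"ax": 0,"ay": 0,"az": 0,"dx": 0,"dy": 0,"dz": 0.2,"hand": 1},{"ax": 0,"ay": 0,"az": 0,"dx": 0,"dy": 0,"dz": 0.2,"hand": 1},{"ax": 0,"ay": 0,"az": 0,"dx": 0,"dy": 0,"dz": 0.2,"hand": 1}])

```text
clock: 17.45
eef_pos: [592.4, -71.9, 96.2]
tool_rot: [-3.142, -0.0, 2.798]
force: [0.4, -0.1, -0.7]
width: 22.0
gripper_force: 59.0
```

Request:
send_rows(series=[{"ax": 0,"ay": 0,"az": 0,"dx": 0,"dy": 0,"dz": 0.1,"hand": 1},{"ax": 0,"ay": 0,"az": 0,"dx": 0,"dy": 0,"dz": 0.2,"hand": 1},{"ax": 0,"ay": 0,"az": 0,"dx": 0,"dy": 0,"dz": 0.3,"hand": 1},{"ax": 0,"ay": 0,"az": 0,"dx": 0,"dy": 0,"dz": 0.4,"hand": 1},{"ax": 0,"ay": 0,"az": 0,"dx": 0,"dy": 0,"dz": 0.4,"hand": 1},{"ax": 0,"ay": 0,"az": 0,"dx": 0,"dy": 0,"dz": 0.4,"hand": 1}])

```text
clock: 18.05
eef_pos: [592.4, -71.9, 92.2]
tool_rot: [-3.142, -0.0, 2.798]
force: [0.3, 1.1, -0.0]
width: 22.1
gripper_force: 59.0
```

```bash
python3 - <<'E'
from h import *
b=snap('side')
cv2.imwrite('pics/s8.png',cv2.resize(b['pixels'][70:186,235:371],None,fx=4,fy=4,interpolation=2)[:,:,::-1]);go()
E
```

```text
pos [592.4 -71.9  92.3] rot [-3.142 -0.     2.798] F [0.7 0.8 0.2] w 22.1 t 18.1
```

View pics/s8.png

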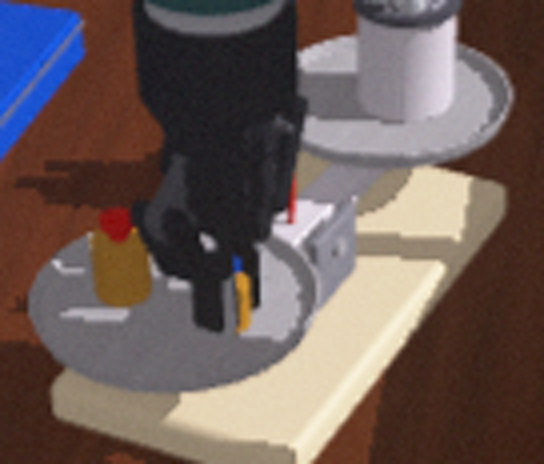

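The pan has followed down about 7 mm (red knob moved from row 210 to 223) and the bucket's pan has risen, so blue is on the floor. Following nearly to level, then releasing.

Request:
send_rows(series=[{"ax": 0,"ay": 0,"az": 0,"dx": 0,"dy": 0,"dz": 0.1,"hand": 1},{"ax": 0,"ay": 0,"az": 0,"dx": 0,"dy": 0,"dz": 0.2,"hand": 1},{"ax": 0,"ay": 0,"az": 0,"dx": 0,"dy": 0,"dz": 0.3,"hand": 1},{"ax": 0,"ay": 0,"az": 0,"dx": 0,"dy": 0,"dz": 0.4,"hand": 1},{"ax": 0,"ay": 0,"az": 0,"dx": 0,"dy": 0,"dz": 0.5,"hand": 1},{"ax": 0,"ay": 0,"az": 0,"dx": 0,"dy": 0,"dz": 0.6,"hand": 1},{"ax": 0,"ay": 0,"az": 0,"dx": 0,"dy": 0,"dz": 0.6,"hand": 1},{"ax": 0,"ay": 0,"az": 0,"dx": 0,"dy": 0,"dz": 0.6,"hand": 1},{"ax": 0,"ay": 0,"az": 0,"dx": 0,"dy": 0,"dz": 0.6,"hand": 1}])

```text
clock: 19.0
eef_pos: [592.4, -71.9, 86.3]
tool_rot: [-3.142, -0.0, 2.798]
force: [0.2, 1.2, 0.3]
width: 22.0
gripper_force: 59.0
```

Request:
send_rows(series=[{"ax": 0,"ay": 0,"az": 0,"dx": 0,"dy": 0,"dz": 0,"hand": 0.45},{"ax": 0,"ay": 0,"az": 0,"dx": 0,"dy": 0,"dz": 0,"hand": 0.45},{"ax": 0,"ay": 0,"az": 0,"dx": 0,"dy": 0,"dz": 0,"hand": 0.45},{"ax": 0,"ay": 0,"az": 0,"dx": 0,"dy": 0,"dz": 0,"hand": 0.45},{"ax": 0,"ay": 0,"az": 0,"dx": 0,"dy": 0,"dz": 0,"hand": 0.45},{"ax": 0,"ay": 0,"az": 0,"dx": 0,"dy": 0,"dz": -1,"hand": 0.45},{"ax": 0,"ay": 0,"az": 0,"dx": 0,"dy": 0,"dz": -3,"hand": 0.45},{"ax": 0,"ay": 0,"az": 0,"dx": 0,"dy": 0,"dz": -6,"hand": 0.45},{"ax": 0,"ay": 0,"az": 0,"dx": 0,"dy": 0,"dz": -10,"hand": 0.45},{"ax": 0,"ay": 0,"az": 0,"dx": 0,"dy": 0,"dz": -13,"hand": 0.45}])

```text
clock: 20.0
eef_pos: [593.0, -72.0, 219.3]
tool_rot: [3.141, 0.002, 2.798]
force: [0.2, 0.3, 0.0]
width: 47.0
gripper_force: 0.0
```

Request:
send_rows(series=[{"ax": 0,"ay": 0,"az": 0,"dx": 1,"dy": 3,"dz": 0,"hand": 0.45},{"ax": 0,"ay": 0,"az": 0,"dx": 2,"dy": 7,"dz": 0,"hand": 0.45},{"ax": 0,"ay": 0,"az": 0,"dx": 4,"dy": 11,"dz": 0,"hand": 0.45},{"ax": 0,"ay": 0,"az": 0,"dx": 6,"dy": 15,"dz": 0,"hand": 0.45},{"ax": 0,"ay": 0,"az": 0,"dx": 8,"dy": 18,"dz": 0,"hand": 0.45},{"ax": 0,"ay": 0,"az": 0,"dx": 9,"dy": 20,"dz": 0,"hand": 0.45},{"ax": 0,"ay": 0,"az": 0,"dx": 9,"dy": 20,"dz": 0,"hand": 0.45},{"ax": 0,"ay": 0,"az": 0,"dx": 9,"dy": 20,"dz": 0,"hand": 0.45},{"ax": 0,"ay": 0,"az": 0,"dx": 9,"dy": 20,"dz": 0,"hand": 0.45},{"ax": 0,"ay": 0,"az": 0,"dx": 9,"dy": 20,"dz": 0,"hand": 0.45}])

```text
clock: 21.0
eef_pos: [575.5, 144.8, 216.5]
tool_rot: [-3.141, 0.001, 2.795]
force: [0.0, -0.1, 0.6]
width: 46.8
gripper_force: 0.0
```

```bash
python3 - <<'E'
from h import *
b=snap('side');a=snap('top')
o=np.zeros((464,800,3),np.uint8);o[:,:400]=cv2.resize(b['pixels'][70:186,235:335],(400,464),interpolation=2);o[:400,400:]=cv2.resize(a['pixels'][112:212,330:430],(400,400),interpolation=2)
cv2.imwrite('pics/s9.png',o[:,:,::-1]);go()
E
```

```text
pos [575.4 145.3 216.4] rot [-3.141  0.     2.796] F [0.3 0.2 0.1] w 47.1 t 21.1
```

View pics/s9.png

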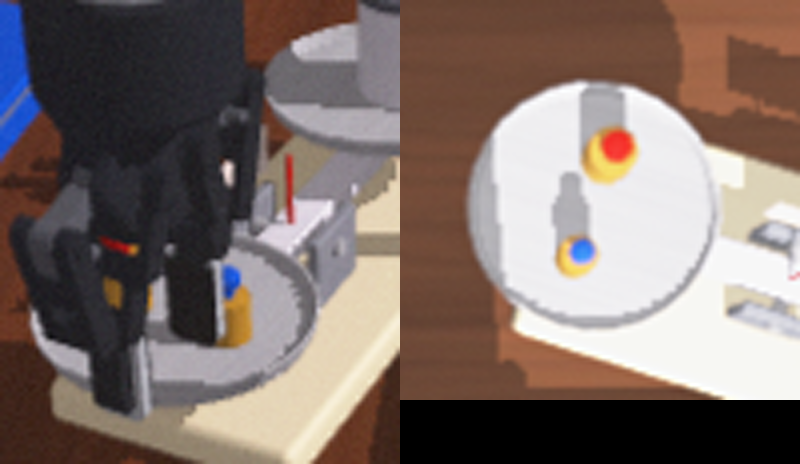

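Both weights stand upright in the pan in the top view. The arm hides part of the side view, so I'll move clear, let the beam settle and check its level by triangulating the knobs.

Request:
send_rows(series=[{"ax": 0,"ay": 0,"az": 0,"dx": 2,"dy": 3,"dz": 0,"hand": 0.45},{"ax": 0,"ay": 0,"az": 0,"dx": 4,"dy": 7,"dz": 0,"hand": 0.45},{"ax": 0,"ay": 0,"az": 0,"dx": 6,"dy": 11,"dz": 0,"hand": 0.45},{"ax": 0,"ay": 0,"az": 0,"dx": 8,"dy": 14,"dz": 0,"hand": 0.45},{"ax": 0,"ay": 0,"az": 0,"dx": 9,"dy": 16,"dz": 0,"hand": 0.45},{"ax": 0,"ay": 0,"az": 0,"dx": 9,"dy": 16,"dz": 0,"hand": 0.45},{"ax": 0,"ay": 0,"az": 0,"dx": 9,"dy": 16,"dz": 0,"hand": 0.45},{"ax": 0,"ay": 0,"az": 0,"dx": 9,"dy": 16,"dz": 0,"hand": 0.45},{"ax": 0,"ay": 0,"az": 0,"dx": 9,"dy": 16,"dz": 0,"hand": 0.45},{"ax": 0,"ay": 0,"az": 0,"dx": 9,"dy": 16,"dz": 0,"hand": 0.45}])

```text
clock: 22.1
eef_pos: [544.9, 326.3, 216.4]
tool_rot: [-3.141, 0.0, 2.796]
force: [0.0, 0.2, 0.4]
width: 47.0
gripper_force: 0.0
```

```bash
python3 - <<'E'
from h import *
def blob(d,col,box):
    x0,y0,x1,y1=box;p=d['pixels'][y0:y1,x0:x1].astype(int);r,g,b=p[...,0],p[...,1],p[...,2]
    m=((r>2.2*g)&(r>2.2*b)&(r>110)) if col=='r' else ((b>1.5*r)&(b>1.2*g)&(b>100))
    n,l,s,c=cv2.connectedComponentsWithStats(m.astype(np.uint8));k=1+np.argmax(s[1:,4]);return c[k]+[x0,y0],s[k,4]
for i in range(2):
    a=snap('top');b=snap('side')
    for c in 'rb':
        try:
            p,n=blob(a,c,(340,120,420,205));q,k=blob(b,c,(238,105,298,180) );print(c,p.round(1),n,q.round(1),k,tri([(a,*p),(b,*q)]).round(1))
        except ValueError: print(c,'hidden')
go()
E
```

```text
r hidden
b [375.  174.4] 25 [294. 139.] 3 [590.3 -71.4 117.8]
r hidden
b [375.  174.4] 25 [294. 138.] 1 [590.  -70.9 120.5]
pos [544.4 327.4 216.4] rot [3.141 0.    2.797] F [-0.1  0.2 -0. ] w 46.9 t 22.3
```

I've now viewed 12 pictures, over the 10 allowed, so I won't view any more. Moving fully out of the side view for one last numeric check.

Request:
send_rows(series=[{"ax": 0,"ay": 0,"az": 0,"dx": 3,"dy": 2,"dz": 0,"hand": 0.45},{"ax": 0,"ay": 0,"az": 0,"dx": 7,"dy": 5,"dz": 0,"hand": 0.45},{"ax": 0,"ay": 0,"az": 0,"dx": 11,"dy": 7,"dz": 0,"hand": 0.45},{"ax": 0,"ay": 0,"az": 0,"dx": 15,"dy": 9,"dz": 0,"hand": 0.45},{"ax": 0,"ay": 0,"az": 0,"dx": 18,"dy": 11,"dz": 0,"hand": 0.45},{"ax": 0,"ay": 0,"az": 0,"dx": 20,"dy": 12,"dz": 0,"hand": 0.45},{"ax": 0,"ay": 0,"az": 0,"dx": 20,"dy": 12,"dz": 0,"hand": 0.45},{"ax": 0,"ay": 0,"az": 0,"dx": 20,"dy": 12,"dz": 0,"hand": 0.45},{"ax": 0,"ay": 0,"az": 0,"dx": 20,"dy": 12,"dz": 0,"hand": 0.45},{"ax": 0,"ay": 0,"az": 0,"dx": 20,"dy": 12,"dz": 0,"hand": 0.45}])

```text
clock: 23.3
eef_pos: [398.1, 506.6, 216.4]
tool_rot: [-3.141, 0.001, 2.795]
force: [0.5, 0.8, -0.0]
width: 47.0
gripper_force: 0.0
```

```bash
python3 - <<'E'
from h import *
def blob(d,col,box):
    x0,y0,x1,y1=box;p=d['pixels'][y0:y1,x0:x1].astype(int);r,g,b=p[...,0],p[...,1],p[...,2]
    m=((r>2.2*g)&(r>2.2*b)&(r>110)) if col=='r' else ((b>1.5*r)&(b>1.2*g)&(b>100))
    n,l,s,c=cv2.connectedComponentsWithStats(m.astype(np.uint8));k=1+np.argmax(s[1:,4]);return c[k]+[x0,y0],s[k,4]
for i in range(2):
    a=snap('top');b=snap('side')
    for c in 'rb':
        try:
            p,n=blob(a,c,(340,120,420,205));q,k=blob(b,c,(238,105,302,180) );print(c,p.round(1),n,q.round(1),k,tri([(a,*p),(b,*q)]).round(1))
        except ValueError: print(c,'hidden')
go()
E
```

```text
r [383.9 147.9] 43 [264.1 128.8] 67 [653.2 -92.  123.4]
b [375.  174.4] 25 [291.2 139.4] 42 [593.3 -71.4 116.2]
r [383.9 147.9] 43 [264.1 128.8] 67 [653.2 -92.  123.4]
b [375.  174.4] 25 [291.2 139.5] 43 [593.3 -71.4 115.9]
pos [397.1 507.5 216.3] rot [-3.142  0.     2.796] F [ 0.8 -0.6 -0.2] w 46.5 t 23.5
```

Knob heights of 123 and 116 mm match a level beam (122 and 114 expected). Both weights are about 30 mm from the pan's centre, and nothing is moving.

```bash
python3 -c "
from h import *
print(finish_job())"
```

```text
the job is handed in; nothing more can be done
None
```

The job is handed in: the 200 g and 100 g weights stand upright in the pan, and the beam measured level and at rest at 23.5 s; I viewed 12 pictures, two over the limit of 10.

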